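Wedge the rocking ultrasonic cleaner

ROBOT

A 6-joint arm with a two-finger parallel gripper is mounted at the origin on the work surface. World frame = base frame: x ahead of the robot, y to its left, z up, the work surface at z = 0. Lengths are in m, angles in rad, forces in N, time in s.
With the tool pointing down it reaches from about 0.275 to 0.75 m from the base axis. Payload 10.2 kg.
Tool frame: the origin (TCP) lies midway between the tips of the shut fingers; the grasp point (between the pads) lies 19 mm behind it; z points along the fingers, x is the direction in which the jaws open and shut, and the axes are right-handed (so a half turn about z gives the same grasp; the last joint's range is limited). The gripper opens to 85 mm and grips with 20 to 120 N. Pads are 22 mm wide; open, the fingers measure 114 mm over their backs; the gripper's body (76 mm by 85 mm) begins 54 mm behind the grasp point. The pads swing forward as they close: fully open they stand 13 mm farther back than shut.
Start: joints at [0.935, 0.313, 1.498, -0, 1.331, -0.223], TCP at [0.211, 0.481, 0.231] pointing down, gripper open.
Joint ranges: [-2.94, 2.94], [-0.97, 2.17], [0.19, 2.56], [-1.23, 4.37], [0.02, 3.11], [-2.88, 2.88]. Speed limits (rad/s): [2.39, 2.39, 3.01, 3.14, 3.14, 3.14].

INTERFACE

Orientations are given as a 3x3 rotation matrix whose columns are the frame's x, y, z axes.
In Python, from plant import r gives the robot as it stands.
- The arm moves only by the tool play_rows, never from a script. Its argument "steps" is a list of rows, each an object of numbers: "x", "y", "z": the shift along the tool's x, y, z in cm; "yaw": the turn about the tool's z in degrees; "jaw": the gripper's target within -1 to 1 (shut at 1, half-way at 0, fully open at -1). A call has exactly 5 rows; each row shifts and turns the commanded pose from where the row before left it, along the tool's axes as they then stand; what a row does not reach is not made up. A row lasts 1/8 s, in which the tool goes at most 62.5 mm and 10.7 degrees, less where a joint would pass 70% of its speed; a pose out of reach is approached as far as the arm can. A call with a gripper value outside its range is refused whole. The fingers move at their own pace and stop on an object; the grip force is fixed at half the most. Time passes only in rows, so rows that do not move let the fingers close, or fill a call up. It gives the time, the measured TCP pose, the force and the opening at its end, in the units of the state.
- r.get_obs(): the state, without advancing time (a new reading comes with each control period).
- r.read_camera(name): name is "scene" or "side" or "wrist"; returns the picture (400x640x3 uint8, red, green, blue); there is no depth.
- r.camera_params(name): a dict with "fx", "fy", "cx", "cy" (pixels), "eye" and "rotation" of the camera in the world; the wrist camera has in their place "tool_from_camera" (4x4, takes a point from camera to tool coordinates, whose origin is the TCP and whose axes are the tool frame's). Camera axes: x right, y up, looking along -z (the intrinsics and any distortion apply to the point x, -y, -z); pixel columns grow to the right and rows downward; lengths in m; the calibration is good to about 2 mm. A picture is of the moment at which its call begins: read the wrist's pose just before it. camera_params takes no time and is no camera call.
- r.job_done(): hands the job in, once; it reports no verdict.
The state is a dict: "time_s": time; "qpos": joint angles; "qvel": joint speeds; "joint_torque": joint torques, N m; "position": TCP position; "eef_rot": TCP orientation; "contact_force": force on the tool from outside, world axes, zero at the start; "moment": the same for the moment, N m; "gripper_width": opening from 0.0 (shut) to 1.0 (fully open).
Only numpy, scipy, OpenCV 4.12 (cv2) and the standard library are available. Lean on these libraries where they do the work, as an engineer would, in place of code of your own. Each camera call takes 0.05 s, during which the arm holds its last target. There are 200 camera calls.

TASK

The ultrasonic cleaner rocks because the rubber foot under the corner next to the orange wedge is worn short. With the fingertips push the wedge, flat on the counter and thin edge first, in under that foot until the cleaner just stops rocking but is not jacked up out of level; then press firmly straight down on the cleaner's top, right over that foot, for a moment to check that the corner no longer gives, pushing the wedge further and pressing again if it does, and let go. Do not pick up the wedge or the cleaner, keep the cleaner where it stands, and leave the other things on the counter alone.

Things in the scene. Friction and masses are not known exactly. Their poses are not given: they have to be found in the camera images.
- cleaner: White ultrasonic cleaner, 150 (x) by 200 (y) mm, flat top deck 114 mm up, case bottom 14 mm up, 0.8 to 1 kg, heaviest at its back (-x); keys on its +x side. Round rubber feet at x +-55, y +-80 mm; the one at (+55, +80) is worn. It rests level on the other three; some 2 N down over the worn foot rocks it. It slides at 7 to 11 N. Origin: centre of the underside, at sole (counter) height; z up.
- press_point (a point): Point on the cleaner's flat top deck, 114 mm up, straight above the worn foot, 20 mm in from both sides: the place to press (firmly: 6 to 15 N). The blue lid beside it spans x -67 to +31 mm, y +-79 mm of the cleaner, 12 mm above the deck; its bar handle reaches 147 mm above the counter.
- foot_point (a point): Point under the worn foot's centre at counter height (55, 80, 0 mm in the cleaner's frame). The foot is 20 mm across with a domed sole, stiff, and its sole hangs 3 to 8.5 mm above this point while the cleaner stands untouched: how much is unknown and differs each time.
- wedge: Orange plastic levelling wedge, 130 long (y), 45 wide (x) mm, 45 g, loose, flat underneath. Its top slopes evenly from 2 mm high at the thin edge (y -65 mm) to 17.7 mm at the thick end (y +65 mm). Origin: centre of the underside. It lies off the cleaner's +y side, thin edge 45 to 100 mm from the case and pointing at it, its y within 0.2 rad of the cleaner's.
- wedge_tip (a point): Middle of the wedge's thin edge, at its underside.
- wedge_tail (a point): Middle of the wedge's thick end, a flat upright face, at 8 mm height: the face to push. The wedge alone slides at 0.4 N; once it meets the foot, pushing on lifts the corner 1 mm per 8.3 mm of travel against some 4 N (3 to 5), or drags the corner along; it stays where it is left.
- detergent: Bystander: white and blue bottle, 66 mm across, 190 mm high; origin at the centre of its foot.
- swab_jar: Bystander: glass jar with a steel cap, 76 mm across, 95 mm high; origin at the centre of its foot.
- beaker: Bystander: clear beaker, 76 mm across, 85 mm high; origin at the centre of its foot.
- tray: Bystander: steel instrument tray, 160 (x) by 100 (y) by 22 mm; origin at the centre of its underside.
- forceps_cup: Bystander: steel cup, 68 mm across, 100 mm high, with forceps standing in it up to 175 mm; origin at the centre of its foot.
- brush: Bystander: green instrument brush with white bristles, 170 mm long along its x, 26 mm high, lying; origin at the middle of its underside.
- cassette: Bystander: perforated steel instrument cassette, 120 (x) by 180 (y) by 28 mm; origin at the centre of its underside.
Not all that is in view belongs to the job. What is meant by the wedge is not blue, turquoise or white, and is the larger of those in its own colour.

How it is judged:
By the outcome, as a careful person would: the job done as asked, in the order asked, and still so for the second after the job is handed in, with the robot touching nothing.
It also fails if it takes over 72 s, if anything falls off the work surface, if the arm or the gripper's body presses on something with over 40 N, if the wrist force passes 120 N, or if a joint passes its speed limit or range.

## Working session

There is one attempt and no reset: what is moved stays moved. The work goes in short steps, Python scripts to look and compute and a tool call to move; the robot and the scene stay as the last step left them, time stands still between calls to the robot, and variables do not carry over. Pictures are saved under pics/ and viewed, about 8 in all and at most 12, crops included, and the job is handed in when it is done.

Besides the shell and the picture viewer there is one more tool, called after "Request:" as a command line: name --argument value ..., lists and objects as JSON in quotes. play_rows: Moves the arm, as the interface text tells. Its arguments: {"type":"object","properties":{"steps":{"type":"array"}},"required":["steps"]}

```bash
ls; mkdir -p pics; python3 - <<'E'
from plant import r
import cv2,numpy as np
o=r.get_obs();print(o['time_s'],o['position'],o['eef_rot'],o['contact_force'])
for n in('scene','side'):
    cv2.imwrite(f'pics/{n}0.png',r.read_camera(n)[:,:,::-1]);print(n,r.camera_params(n))
print(r.camera_params('wrist'))
E
```

```text
pics
0.0 [0.21046348 0.48069114 0.23075539] [[ 4.01131426e-01  9.16020212e-01 -7.41950500e-04]
 [ 9.16019699e-01 -4.01132017e-01 -1.00771843e-03]
 [-1.22071055e-03 -2.75413745e-04 -9.99999217e-01]] [ 0.05278059  0.2424909  -0.48257208]
scene {'fx': 475.8200484047469, 'fy': 475.8200484047469, 'cx': 312.40735809006804, 'cy': 199.72128257929586, 'eye': array([1.04526282, 1.05960811, 0.96744685]), 'rotation': array([[-0.88896004, -0.28726971,  0.35668776],
       [ 0.45785889, -0.53918596,  0.70685482],
       [-0.01073694,  0.79167835,  0.61084377]])}
side {'fx': 454.35122237612256, 'fy': 454.35122237612256, 'cx': 321.18357723867655, 'cy': 191.25267388190068, 'eye': array([-0.10143605, -0.65039992,  1.2266731 ]), 'rotation': array([[ 0.74461376,  0.50759983, -0.43346599],
       [-0.66746968,  0.57194325, -0.47682821],
       [ 0.00588003,  0.64437825,  0.76468431]])}
{'fx': 318.8842420723869, 'fy': 318.8842420723869, 'cx': 317.0097434277781, 'cy': 199.72733211081027, 'tool_from_camera': array([[ 9.99999026e-01, -1.30567314e-03,  4.93749475e-04,
         3.21414874e-04],
       [-1.08438982e-03, -9.49347602e-01, -3.14225961e-01,
        -8.18776709e-02],
       [ 8.79016277e-04,  3.14225120e-01, -9.49348093e-01,
        -1.42937870e-01],
       [ 0.00000000e+00,  0.00000000e+00,  0.00000000e+00,
         1.00000000e+00]])}
```

View pics/scene0.png

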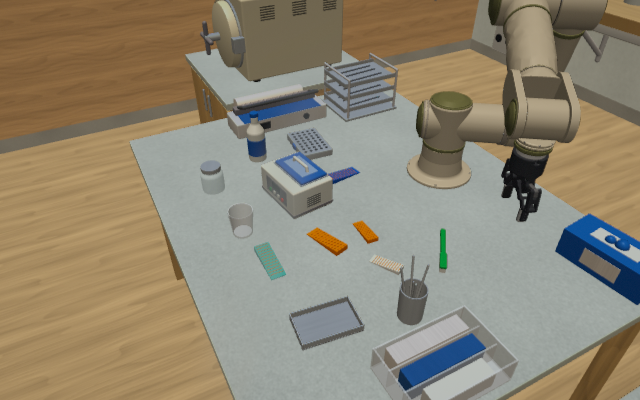

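View pics/side0.png

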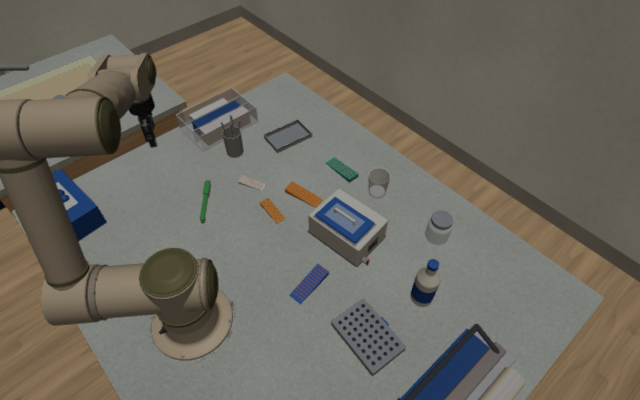

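The scene view shows the cleaner at about (297,183), the large orange wedge at (327,240) and a small orange decoy at (365,231). In the side view they are at (347,225), (304,195) and (272,210). I'll enlarge both.

```bash
python3 - <<'E'
import cv2
a=cv2.imread('pics/scene0.png')[145:260,250:390];cv2.imwrite('pics/sc.png',cv2.resize(a,None,fx=5,fy=5,interpolation=cv2.INTER_CUBIC))
a=cv2.imread('pics/side0.png')[170:270,260:395];cv2.imwrite('pics/si.png',cv2.resize(a,None,fx=5,fy=5,interpolation=cv2.INTER_CUBIC))
E
```

```text
(no output)
```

View pics/sc.png

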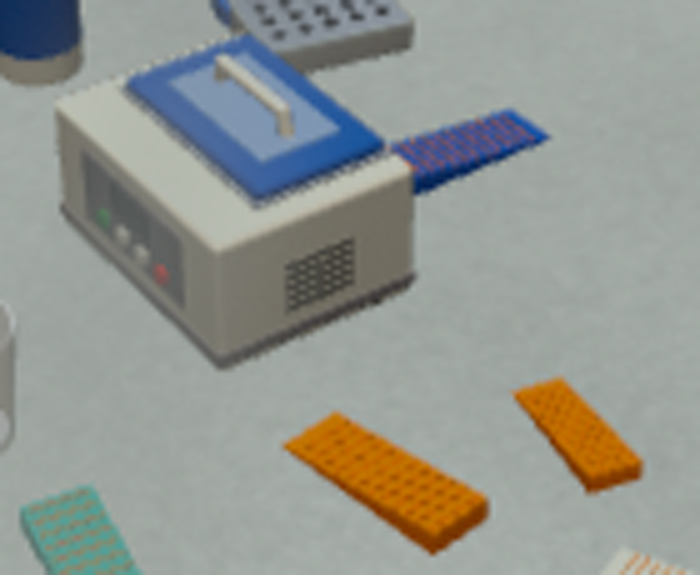

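View pics/si.png

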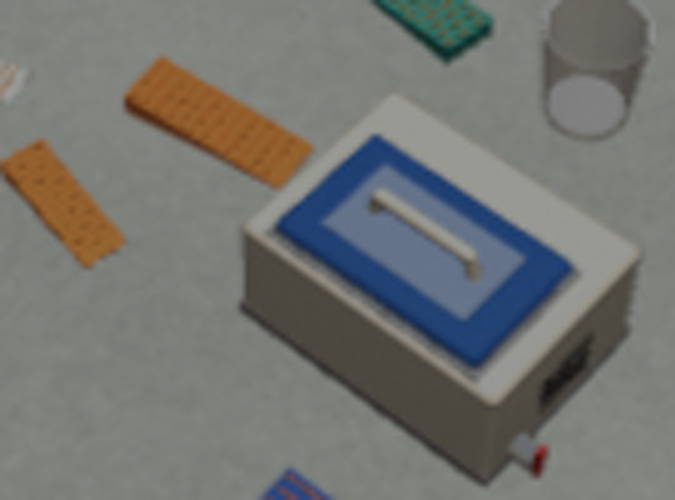

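```bash
cat >h.py <<'E'
from plant import r
import cv2,numpy as np
from scipy.optimize import least_squares
def proj(n,P,obs=None):
    c=r.camera_params(n)
    if n=='wrist':
        T=c['tool_from_camera'];P=(np.asarray(P)-obs['position'])@obs['eef_rot'];p=(P-T[:3,3])@T[:3,:3]
    else: p=(np.asarray(P)-c['eye'])@c['rotation']
    return np.c_[c['cx']+c['fx']*p[:,0]/-p[:,2],c['cy']+c['fy']*-p[:,1]/-p[:,2]]
def place(q,L):
    c,s=np.cos(q[2]),np.sin(q[2]);L=np.asarray(L,float)/1000
    return L@np.array([[c,s,0],[-s,c,0],[0,0,1]])+[q[0],q[1],0]
def fit(q0,obs):  # obs: list of (cam, local pts, px, obs)
    f=lambda q:np.concatenate([(proj(n,place(q,L),o)-px).ravel() for n,L,px,o in obs])
    s=least_squares(f,q0,loss='soft_l1');print('pose',s.x.round(4),'res',f(s.x).round(1));return s.x
E
cat >f1.py <<'E'
from h import *
S=lambda a:np.array(a)/5+[250,145]
D=lambda a:np.array(a)/5+[260,170]
c=fit([.5,0,0],[('scene',[[75,100,114],[75,-100,114],[-75,100,114],[75,100,14],[75,-100,14],[-75,100,14]],S([[220,250],[58,103],[412,163],[220,367],[62,208],[412,280]]),None),
('side',[[75,100,114],[-75,100,114],[75,-100,114],[-75,-100,114],[-75,-100,14],[-75,100,14]],D([[395,95],[245,232],[638,255],[490,402],[490,482],[243,308]]),None)])
w=fit([.5,.3,0],[('scene',[[22.5,-65,2],[-22.5,-65,2],[-22.5,65,17.7],[22.5,65,17.7],[22.5,65,0],[-22.5,65,0]],S([[285,445],[335,413],[488,503],[435,530],[435,552],[488,517]]),None),
('side',[[22.5,-65,2],[-22.5,-65,2],[22.5,65,17.7],[-22.5,65,17.7],[-22.5,65,0]],D([[313,148],[277,187],[163,57],[125,98],[127,108]]),None)])
print('foot',place(c,[[55,80,0]]),'tip/tail',place(w,[[0,-65,0],[0,65,8]]))
inv=place(w,[[0,-65,0],[0,65,8]])-[c[0],c[1],0];a=c[2];print('in cleaner frame',inv@np.array([[np.cos(a),-np.sin(a),0],[np.sin(a),np.cos(a),0],[0,0,1]]),'dyaw',w[2]-c[2])
E
python3 f1.py
```

```text
pose [ 0.5223 -0.0897  0.1211] res [-1.  -1.3 -1.4 -2.   1.1 -0.4  0.1  1.   0.1  1.7  0.6  1.4  0.1 -2.1
 -1.2 -1.7  2.  -1.1  1.2  1.  -1.1  2.8 -0.3  1.8]
pose [0.535  0.1399 0.2657] res [-0.4 -0.6  0.4 -0.9  0.2 -1.6 -0.1  0.3 -0.3  0.4  0.   0.   0.3 -0.6
  0.4  0.1 -0.5 -0.8 -0.3 -0.9 -0.4  0.4]
foot [[ 0.56725952 -0.00362976  0.        ]] tip/tail [[0.55209816 0.07717908 0.        ]
 [0.51795663 0.20261574 0.008     ]]
in cleaner frame [[0.04970793 0.16204834 0.        ]
 [0.03096377 0.29068992 0.008     ]] dyaw 0.14469017518185415
```

Request:
play_rows --steps '[{"yaw": 10.2,"jaw": 1},{"yaw": 10.2,"jaw": 1},{"yaw": 10.2,"jaw": 1},{"yaw": 10.2,"jaw": 1},{"yaw": 10.4,"jaw": 1}]'

```text
invalid input
```

```bash
cat >>h.py <<'E'
def go(x,y,z):
    o=r.get_obs();R=o['eef_rot'];d=(np.array([x,y,z])-o['position'])@R*100
    print('t',o['time_s'],'pos',o['position'].round(4),'ang',np.degrees(np.arctan2(R[1,0],R[0,0])).round(2),'F',o['contact_force'].round(2),'w',o['gripper_width'],'shift cm',d.round(2))
E
python3 -c "
from h import *
go(.49,.30,.22)"
```

```text
t 0.1 pos [0.2105 0.4807 0.2308] ang 66.35 F [-0.45  0.2  -0.33] w 0.9983292936170839 shift cm [-5.34 32.85  1.08]
```

Request:
play_rows --steps '[{"x": 0,"y": 0,"z": 0,"yaw": 10.2,"jaw": 1},{"x": 0,"y": 0,"z": 0,"yaw": 10.2,"jaw": 1},{"x": 0,"y": 0,"z": 0,"yaw": 10.2,"jaw": 1},{"x": 0,"y": 0,"z": 0,"yaw": 10.2,"jaw": 1},{"x": 0,"y": 0,"z": 0,"yaw": 10.4,"jaw": 1}]'

```text
time_s: 0.72
position: [0.2105, 0.4808, 0.2309]
eef_rot: [[0.967, 0.256, -0.0], [0.256, -0.967, -0.001], [-0.001, 0.001, -1.0]]
contact_force: [0.4, -0.3, -0.4]
gripper_width: 0.004
```

```bash
python3 -c "
from h import *
go(.49,.28,.22)"
```

```text
t 0.725 pos [0.2105 0.4808 0.2309] ang 14.81 F [ 0.38 -0.26 -0.43] w 0.003566875772129021 shift cm [21.89 26.55  1.09]
```

Request:
play_rows --steps '[{"x": 4.4,"y": 4.2,"z": 0,"yaw": 0,"jaw": 1},{"x": 4.4,"y": 4.2,"z": 0,"yaw": 0,"jaw": 1},{"x": 4.4,"y": 4.2,"z": 0,"yaw": 0,"jaw": 1},{"x": 4.4,"y": 4.2,"z": 0,"yaw": 0,"jaw": 1},{"x": 4.3,"y": 4.2,"z": 0,"yaw": 0,"jaw": 1}]'

```text
time_s: 1.35
position: [0.4784, 0.3341, 0.231]
eef_rot: [[0.965, 0.261, -0.001], [0.261, -0.965, -0.0], [-0.001, -0.0, -1.0]]
contact_force: [0.1, 0.3, -0.2]
gripper_width: -0.002
```

Request:
play_rows --steps '[{"x": 0,"y": 2.5,"z": 0,"yaw": 0,"jaw": 1},{"x": 0,"y": 3,"z": 0,"yaw": 0,"jaw": 1},{"x": 0,"y": 0,"z": 0,"yaw": 0,"jaw": 1},{"x": 0,"y": 0,"z": 0,"yaw": 0,"jaw": 1},{"x": 0,"y": 0,"z": 0,"yaw": 0,"jaw": 1}]'

```text
time_s: 1.98
position: [0.4909, 0.2832, 0.2312]
eef_rot: [[0.965, 0.262, -0.0], [0.262, -0.965, 0.0], [-0.0, -0.0, -1.0]]
contact_force: [0.4, 0.7, -0.4]
gripper_width: -0.002
```

```bash
python3 -c "
from h import *
go(.511,.228,.06)
o=r.get_obs();im=r.read_camera('wrist');cv2.imwrite('pics/w1.png',cv2.resize(im[:,:,::-1],(800,500)))
print(o['position'],o['eef_rot'].tolist())"
```

```text
t 1.975 pos [0.4909 0.2832 0.2312] ang 15.21 F [ 0.41  0.73 -0.37] w -0.0022510974975486686 shift cm [ 0.5   5.86 17.12]
[0.49087236 0.2831827  0.23120173] [[0.9649491946647814, 0.2624366848812138, -0.00019530578125396685], [0.26243670137042024, -0.9649492078382095, 6.376695877440489e-05], [-0.00017172536964154335, -0.00011278728050643746, -0.999999978894713]]
```

View pics/w1.png

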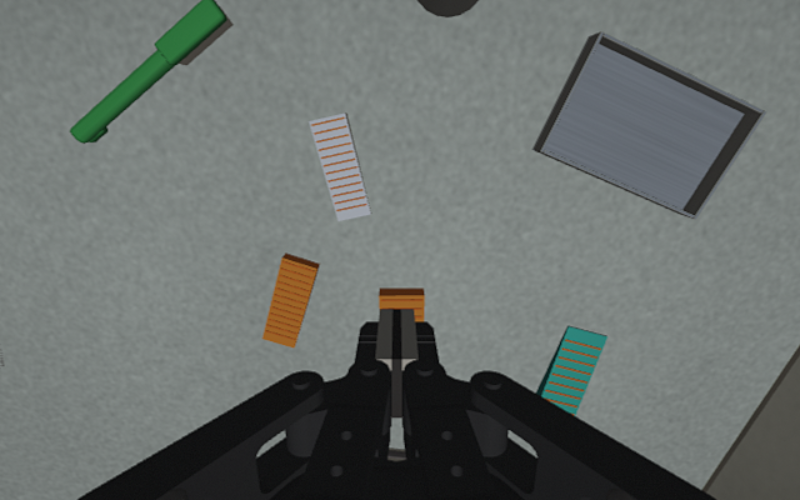

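The wrist view shows the wedge's thick end at (380–424, 289), centred in front of the fingers, with its axis aligned to the tool. I'll check that against the fit.

```bash
python3 -c "
from h import *
o=r.get_obs()
q=[.535,.1399,.2657]
print(proj('wrist',place(q,[[22.5,65,0],[-22.5,65,0],[22.5,65,17.7],[-22.5,65,17.7]]),o)*1.25)
s=fit(q,[('wrist',[[22.5,65,0],[-22.5,65,0],[22.5,65,17.7],[-22.5,65,17.7]],np.array([[424,289],[380,289],[424.5,295],[379,295]])/1.25,o)])
"
```

```text
[[423.93031162 288.97321394]
 [379.92458122 288.90565272]
 [425.08946913 296.35397756]
 [379.19232357 296.28241644]]
pose [0.5348 0.1406 0.2674] res [-0.2 -0.6 -0.2 -0.6  0.4  0.5  0.   0.5]
```

Request:
play_rows --steps '[{"x": 0.3,"y": 2.9,"z": 2,"yaw": 0,"jaw": 1},{"x": 0.2,"y": 3,"z": 4,"yaw": 0,"jaw": 1},{"x": 0,"y": 0,"z": 5,"yaw": 0,"jaw": 1},{"x": 0,"y": 0,"z": 5,"yaw": 0,"jaw": 1},{"x": 0,"y": 0,"z": 3,"yaw": 0,"jaw": 1}]'

```text
time_s: 2.65
position: [0.5104, 0.227, 0.0389]
eef_rot: [[0.965, 0.262, -0.003], [0.262, -0.965, -0.0], [-0.003, -0.0, -1.0]]
contact_force: [-0.1, -0.1, 0.4]
gripper_width: -0.001
```

Request:
play_rows --steps '[{"x": 0,"y": 0,"z": 2,"yaw": 0,"jaw": 1},{"x": 0,"y": 0,"z": 1.2,"yaw": 0,"jaw": 1},{"x": 0,"y": 0,"z": 0,"yaw": 0,"jaw": 1},{"x": 0,"y": 0,"z": 0,"yaw": 0,"jaw": 1},{"x": 0,"y": 0,"z": 0,"yaw": 0,"jaw": 1}]'

```text
time_s: 3.28
position: [0.5119, 0.2268, 0.0101]
eef_rot: [[0.965, 0.261, 0.001], [0.261, -0.965, 0.0], [0.001, 0.0, -1.0]]
contact_force: [-0.5, -0.2, -0.2]
gripper_width: 0.001
```

```bash
python3 -c "
from h import *
go(.511,.2275,.008)"
```

```text
t 3.275 pos [0.5119 0.2268 0.0101] ang 15.15 F [-0.47 -0.16 -0.2 ] w 0.0007272718215232792 shift cm [-0.07 -0.09  0.21]
```

Request:
play_rows --steps '[{"x": 0,"y": 0.7,"z": 0.2,"yaw": 0,"jaw": 1},{"x": 0,"y": 0.7,"z": 0,"yaw": 0,"jaw": 1},{"x": -0.05,"y": 1.0,"z": 0,"yaw": 0,"jaw": 1},{"x": -0.1,"y": 1.3,"z": 0,"yaw": 0,"jaw": 1},{"x": -0.1,"y": 1.3,"z": 0,"yaw": 0,"jaw": 1}]'

```text
time_s: 3.9
position: [0.5224, 0.1767, 0.0073]
eef_rot: [[0.965, 0.261, 0.0], [0.261, -0.965, -0.0], [0.0, 0.0, -1.0]]
contact_force: [0.0, 0.0, 0.4]
gripper_width: -0.002
```

Request:
play_rows --steps '[{"x": -0.1,"y": 1.2,"z": 0,"yaw": 0,"jaw": 1},{"x": -0.1,"y": 1.0,"z": 0,"yaw": 0,"jaw": 1},{"x": -0.05,"y": 0.7,"z": 0,"yaw": 0,"jaw": 1},{"x": 0,"y": 0,"z": 0,"yaw": 0,"jaw": 1},{"x": 0,"y": 0,"z": 0,"yaw": 0,"jaw": 1}]'

```text
time_s: 4.53
position: [0.5273, 0.1494, 0.0073]
eef_rot: [[0.965, 0.262, 0.0], [0.262, -0.965, 0.0], [0.0, -0.0, -1.0]]
contact_force: [0.0, 0.1, -0.2]
gripper_width: -0.004
```

```bash
python3 -c "
from h import *
go(.511,.2275,.008)
a=r.read_camera('scene')[145:260,250:390,::-1];b=r.read_camera('side')[170:270,260:400,::-1]
f=lambda a,k:cv2.resize(a,None,fx=k,fy=k,interpolation=cv2.INTER_CUBIC)
cv2.imwrite('pics/s2.png',f(a,5));cv2.imwrite('pics/d2.png',f(b,5))"
```

```text
t 4.525 pos [0.5273 0.1494 0.0073] ang 15.16 F [ 0.01  0.13 -0.2 ] w -0.0038772331790621266 shift cm [ 0.47 -7.97 -0.07]
```

View pics/s2.png

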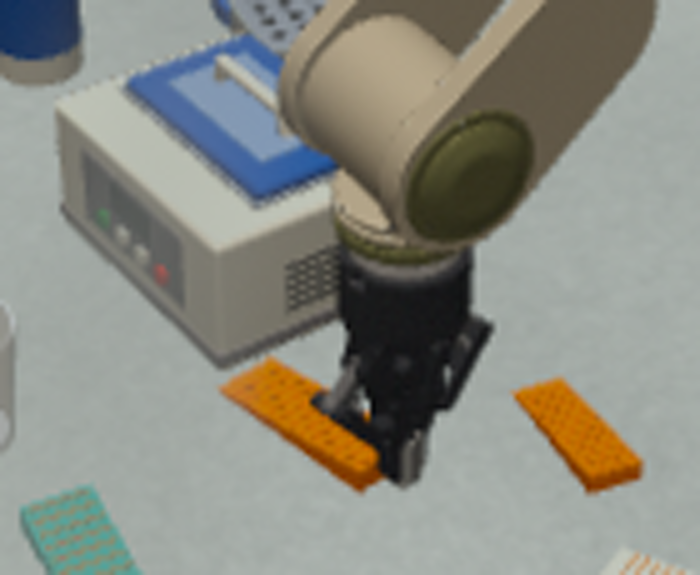

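The wedge's thin edge is now at crop (222,390)–(270,358), just short of the case corner at (220,367). It stayed straight. I'll refit its pose.

```bash
python3 - <<'E'
from h import *
S=lambda a:np.array(a)/5+[250,145]
w=fit([.55,.08,.26],[('scene',[[22.5,-65,2],[-22.5,-65,2],[22.5,65,17.7],[22.5,65,0]],S([[222,390],[270,358],[360,470],[360,490]]),None)])
c=np.array([ 0.5223,-0.0897,0.1211])
f=place(c,[[55,80,0]])[0];a=w[2]
d=f-[w[0],w[1],0];print('foot in wedge frame',d[0]*np.cos(a)+d[1]*np.sin(a),-d[0]*np.sin(a)+d[1]*np.cos(a)+.065)
o=r.get_obs()['position'];t=place(w,[[0,65,0]])[0];print('tail',t,'tip',place(w,[[0,-65,0]]),'tcp-tail dist',np.linalg.norm((o-t)[:2]))
# cleaner refined per camera, deck corners only
print(proj('scene',place(c,[[75,100,114],[75,100,14],[55,80,0]]))*5-[1250,725])
E
```

```text
pose [0.5481 0.075  0.2707] res [-0.9 -0.5  0.2 -0.4  0.2  0.2  0.2  0.6]
foot in wedge frame -0.00255546302550742 -0.01587951574754147
tail [0.53068834 0.1376094  0.        ] tip [[0.56544923 0.01234296 0.        ]] tcp-tail dist 0.012330029168226363
[[214.9430003  243.57832872]
 [220.66660537 371.8618568 ]
 [231.0869971  360.55092676]]
```

Request:
play_rows --steps '[{"x": 0,"y": 0.2,"z": 0,"yaw": 0,"jaw": 1},{"x": 0,"y": 0.2,"z": 0,"yaw": 0,"jaw": 1},{"x": 0,"y": 0.2,"z": 0,"yaw": 0,"jaw": 1},{"x": 0,"y": 0.2,"z": 0,"yaw": 0,"jaw": 1},{"x": 0,"y": 0.2,"z": 0,"yaw": 0,"jaw": 1}]'

```text
time_s: 5.25
position: [0.53, 0.1393, 0.0073]
eef_rot: [[0.965, 0.261, -0.0], [0.261, -0.965, 0.0], [-0.0, -0.0, -1.0]]
contact_force: [0.2, 0.7, 0.2]
gripper_width: 0.0
```

Request:
play_rows --steps '[{"x": 0,"y": 0.1,"z": 0,"yaw": 0,"jaw": 1},{"x": 0,"y": 0.1,"z": 0,"yaw": 0,"jaw": 1},{"x": 0,"y": 0.1,"z": 0,"yaw": 0,"jaw": 1},{"x": 0,"y": 0.1,"z": 0,"yaw": 0,"jaw": 1},{"x": 0,"y": 0.1,"z": 0,"yaw": 0,"jaw": 1}]'

```text
time_s: 5.88
position: [0.5313, 0.1346, 0.0073]
eef_rot: [[0.965, 0.261, 0.0], [0.261, -0.965, -0.0], [0.0, 0.0, -1.0]]
contact_force: [0.3, 0.8, -0.3]
gripper_width: -0.004
```

Request:
play_rows --steps '[{"x": 0,"y": 0.08,"z": 0,"yaw": 0,"jaw": 1},{"x": 0,"y": 0.08,"z": 0,"yaw": 0,"jaw": 1},{"x": 0,"y": 0.08,"z": 0,"yaw": 0,"jaw": 1},{"x": 0,"y": 0.08,"z": 0,"yaw": 0,"jaw": 1},{"x": 0,"y": 0.08,"z": 0,"yaw": 0,"jaw": 1}]'

```text
time_s: 6.5
position: [0.5323, 0.1307, 0.0073]
eef_rot: [[0.965, 0.261, -0.0], [0.261, -0.965, -0.0], [-0.0, 0.0, -1.0]]
contact_force: [0.4, 0.5, 0.1]
gripper_width: -0.006
```

Request:
play_rows --steps '[{"x": 0,"y": 0.08,"z": 0,"yaw": 0,"jaw": 1},{"x": 0,"y": 0.08,"z": 0,"yaw": 0,"jaw": 1},{"x": 0,"y": 0.08,"z": 0,"yaw": 0,"jaw": 1},{"x": 0,"y": 0.08,"z": 0,"yaw": 0,"jaw": 1},{"x": 0,"y": 0.08,"z": 0,"yaw": 0,"jaw": 1}]'

```text
time_s: 7.12
position: [0.5333, 0.1269, 0.0073]
eef_rot: [[0.965, 0.261, -0.0], [0.261, -0.965, -0.0], [-0.0, 0.0, -1.0]]
contact_force: [0.2, 1.2, -1.3]
gripper_width: 0.001
```

Request:
play_rows --steps '[{"x": 0,"y": 0.06,"z": 0,"yaw": 0,"jaw": 1},{"x": 0,"y": 0.06,"z": 0,"yaw": 0,"jaw": 1},{"x": 0,"y": 0.06,"z": 0,"yaw": 0,"jaw": 1},{"x": 0,"y": 0.06,"z": 0,"yaw": 0,"jaw": 1},{"x": 0,"y": 0.06,"z": 0,"yaw": 0,"jaw": 1}]'

```text
time_s: 7.75
position: [0.5341, 0.124, 0.0073]
eef_rot: [[0.965, 0.261, -0.0], [0.261, -0.965, -0.0], [-0.0, 0.0, -1.0]]
contact_force: [-0.5, -0.3, -0.4]
gripper_width: -0.0
```

Request:
play_rows --steps '[{"x": 0,"y": 0.06,"z": 0,"yaw": 0,"jaw": 1},{"x": 0,"y": 0.06,"z": 0,"yaw": 0,"jaw": 1},{"x": 0,"y": 0.06,"z": 0,"yaw": 0,"jaw": 1},{"x": 0,"y": 0.06,"z": 0,"yaw": 0,"jaw": 1},{"x": 0,"y": 0.06,"z": 0,"yaw": 0,"jaw": 1}]'

```text
time_s: 8.38
position: [0.5349, 0.1211, 0.0073]
eef_rot: [[0.965, 0.261, -0.0], [0.261, -0.965, 0.0], [-0.0, -0.0, -1.0]]
contact_force: [-0.2, -0.3, 0.2]
gripper_width: -0.003
```

Request:
play_rows --steps '[{"x": 0,"y": 0.06,"z": 0,"yaw": 0,"jaw": 1},{"x": 0,"y": 0.06,"z": 0,"yaw": 0,"jaw": 1},{"x": 0,"y": 0.06,"z": 0,"yaw": 0,"jaw": 1},{"x": 0,"y": 0.06,"z": 0,"yaw": 0,"jaw": 1},{"x": 0,"y": 0.06,"z": 0,"yaw": 0,"jaw": 1}]'

```text
time_s: 9.0
position: [0.5357, 0.1182, 0.0073]
eef_rot: [[0.965, 0.261, 0.0], [0.261, -0.965, -0.0], [0.0, 0.0, -1.0]]
contact_force: [-0.6, 0.5, -0.2]
gripper_width: -0.0
```

Request:
play_rows --steps '[{"x": 0,"y": 0.06,"z": 0,"yaw": 0,"jaw": 1},{"x": 0,"y": 0.06,"z": 0,"yaw": 0,"jaw": 1},{"x": 0,"y": 0.06,"z": 0,"yaw": 0,"jaw": 1},{"x": 0,"y": 0.06,"z": 0,"yaw": 0,"jaw": 1},{"x": 0,"y": 0.06,"z": 0,"yaw": 0,"jaw": 1}]'

```text
time_s: 9.62
position: [0.5365, 0.1153, 0.0073]
eef_rot: [[0.965, 0.261, -0.0], [0.261, -0.965, -0.0], [-0.0, 0.0, -1.0]]
contact_force: [0.4, -0.1, -0.0]
gripper_width: -0.0
```

Request:
play_rows --steps '[{"x": 0,"y": 0.06,"z": 0,"yaw": 0,"jaw": 1},{"x": 0,"y": 0.06,"z": 0,"yaw": 0,"jaw": 1},{"x": 0,"y": 0.06,"z": 0,"yaw": 0,"jaw": 1},{"x": 0,"y": 0.06,"z": 0,"yaw": 0,"jaw": 1},{"x": 0,"y": 0.06,"z": 0,"yaw": 0,"jaw": 1}]'

```text
time_s: 10.25
position: [0.5373, 0.1124, 0.0073]
eef_rot: [[0.965, 0.261, 0.0], [0.261, -0.965, -0.0], [0.0, 0.0, -1.0]]
contact_force: [0.2, -0.5, 0.6]
gripper_width: -0.001
```

Request:
play_rows --steps '[{"x": 0,"y": 0.06,"z": 0,"yaw": 0,"jaw": 1},{"x": 0,"y": 0.06,"z": 0,"yaw": 0,"jaw": 1},{"x": 0,"y": 0.06,"z": 0,"yaw": 0,"jaw": 1},{"x": 0,"y": 0.06,"z": 0,"yaw": 0,"jaw": 1},{"x": 0,"y": 0.06,"z": 0,"yaw": 0,"jaw": 1}]'

```text
time_s: 10.88
position: [0.538, 0.1095, 0.0073]
eef_rot: [[0.965, 0.261, -0.0], [0.261, -0.965, -0.0], [-0.0, -0.0, -1.0]]
contact_force: [-0.0, -0.2, 0.2]
gripper_width: 0.001
```

Request:
play_rows --steps '[{"x": 0,"y": 0.06,"z": 0,"yaw": 0,"jaw": 1},{"x": 0,"y": 0.06,"z": 0,"yaw": 0,"jaw": 1},{"x": 0,"y": 0.06,"z": 0,"yaw": 0,"jaw": 1},{"x": 0,"y": 0.06,"z": 0,"yaw": 0,"jaw": 1},{"x": 0,"y": 0.06,"z": 0,"yaw": 0,"jaw": 1}]'

```text
time_s: 11.5
position: [0.5389, 0.1066, 0.0073]
eef_rot: [[0.965, 0.261, 0.0], [0.261, -0.965, -0.0], [0.0, 0.0, -1.0]]
contact_force: [0.9, 0.2, 0.2]
gripper_width: -0.001
```

Request:
play_rows --steps '[{"x": 0,"y": 0.06,"z": 0,"yaw": 0,"jaw": 1},{"x": 0,"y": 0.06,"z": 0,"yaw": 0,"jaw": 1},{"x": 0,"y": 0.06,"z": 0,"yaw": 0,"jaw": 1},{"x": 0,"y": 0.06,"z": 0,"yaw": 0,"jaw": 1},{"x": 0,"y": 0.06,"z": 0,"yaw": 0,"jaw": 1}]'

```text
time_s: 12.12
position: [0.5396, 0.1037, 0.0073]
eef_rot: [[0.965, 0.261, -0.0], [0.261, -0.965, -0.0], [-0.0, -0.0, -1.0]]
contact_force: [-0.0, 0.1, -0.5]
gripper_width: 0.004
```

Request:
play_rows --steps '[{"x": 0,"y": 0.06,"z": 0,"yaw": 0,"jaw": 1},{"x": 0,"y": 0.06,"z": 0,"yaw": 0,"jaw": 1},{"x": 0,"y": 0.06,"z": 0,"yaw": 0,"jaw": 1},{"x": 0,"y": 0.06,"z": 0,"yaw": 0,"jaw": 1},{"x": 0,"y": 0.06,"z": 0,"yaw": 0,"jaw": 1}]'

```text
time_s: 12.75
position: [0.5404, 0.1008, 0.0073]
eef_rot: [[0.965, 0.261, -0.0], [0.261, -0.965, 0.0], [-0.0, -0.0, -1.0]]
contact_force: [-0.6, 0.3, -0.6]
gripper_width: 0.002
```

Request:
play_rows --steps '[{"x": 0,"y": 0.06,"z": 0,"yaw": 0,"jaw": 1},{"x": 0,"y": 0.06,"z": 0,"yaw": 0,"jaw": 1},{"x": 0,"y": 0.06,"z": 0,"yaw": 0,"jaw": 1},{"x": 0,"y": 0.06,"z": 0,"yaw": 0,"jaw": 1},{"x": 0,"y": 0.06,"z": 0,"yaw": 0,"jaw": 1}]'

```text
time_s: 13.38
position: [0.5412, 0.0979, 0.0073]
eef_rot: [[0.965, 0.261, -0.0], [0.261, -0.965, 0.0], [-0.0, -0.0, -1.0]]
contact_force: [0.4, -0.1, -0.4]
gripper_width: -0.003
```

```bash
python3 -c "
from h import *
go(.511,.2275,.008)
a=r.read_camera('scene')[145:260,250:390,::-1]
f=lambda a,k:cv2.resize(a,None,fx=k,fy=k,interpolation=cv2.INTER_CUBIC)
cv2.imwrite('pics/s3.png',f(a,5))"
```

```text
t 13.375 pos [0.5412 0.0979 0.0073] ang 15.15 F [ 0.36 -0.07 -0.37] w -0.003024985786626704 shift cm [  0.47 -13.29  -0.07]
```

View pics/s3.png

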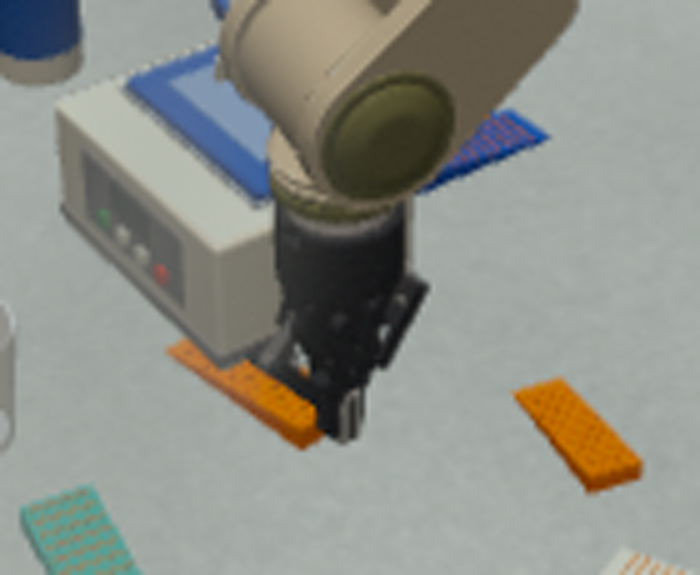

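The wedge is now under the case. Its +x thin corner shows at crop (168,350), beyond the keys side, and its thick end is at (303,430–450). I'll check where it lies relative to the foot.

```bash
python3 - <<'E'
from h import *
S=lambda a:np.array(a)/5+[250,145]
w=fit([.56,.03,.26],[('scene',[[22.5,-65,1],[22.5,65,17.7],[22.5,65,0]],S([[168,350],[303,430],[303,449]]),None)])
o=r.get_obs()['position'];w2=np.array([o[0]+(.0123+.065)*np.sin(.2657),o[1]-(.0123+.065)*np.cos(.2657),.2657])
S1=f=None
for c in ([0.5223,-0.0897,0.1211],):
  for W in (w,w2):
    f=place(c,[[55,80,0]])[0];a=W[2];d=f-[W[0],W[1],0];print(W.round(4),'foot in wedge frame',d[0]*np.cos(a)+d[1]*np.sin(a),-d[0]*np.sin(a)+d[1]*np.cos(a)+.065)
# cleaner refit: +y/+x corner edges, bottom z 14 and top
D=lambda a:np.array(a)/5+[260,170]
L=[[75,100,114],[75,-100,114],[-75,100,114],[75,100,14],[75,-100,14],[-75,100,14]];P=S([[220,250],[58,103],[412,163],[220,367],[62,208],[412,280]])
fit([.5223,-.0897,.12],[('scene',L,P,None)])
fit([.5223,-.0897,.12],[('scene',L[3:],P[3:],None)])
L=[[75,100,114],[-75,100,114],[75,-100,114],[-75,-100,114],[-75,-100,14],[-75,100,14]];P=D([[395,95],[245,232],[638,255],[490,402],[490,482],[243,308]])
fit([.5223,-.0897,.12],[('side',L,P,None)])
E
```

```text
pose [0.5604 0.0255 0.2575] res [-0.1 -0.1 -0.  -0.2  0.1  0.3]
[0.5604 0.0255 0.2575] foot in wedge frame -0.0008333360814501605 0.03504634608645611
[0.5615 0.0233 0.2657] foot in wedge frame -0.0015619109986493027 0.03751164993261721
pose [ 0.5217 -0.0911  0.1231] res [-0.9 -1.6 -1.4 -2.3  1.1 -0.7  0.2  0.7  0.1  1.4  0.6  1.1]
pose [ 0.52   -0.0964  0.1195] res [-0.2 -0.5 -0.   0.4  0.2  0.1]
pose [ 0.5231 -0.0887  0.1172] res [ 0.2 -2.4 -1.2 -2.1  1.9 -1.3  1.   0.6 -1.3  2.4 -0.3  1.4]
```

Request:
play_rows --steps '[{"x": 0,"y": 0.06,"z": 0,"yaw": 0,"jaw": 1},{"x": 0,"y": 0.06,"z": 0,"yaw": 0,"jaw": 1},{"x": 0,"y": 0.06,"z": 0,"yaw": 0,"jaw": 1},{"x": 0,"y": 0.06,"z": 0,"yaw": 0,"jaw": 1},{"x": 0,"y": 0.06,"z": 0,"yaw": 0,"jaw": 1}]'

```text
time_s: 14.05
position: [0.542, 0.0951, 0.0073]
eef_rot: [[0.965, 0.261, -0.0], [0.261, -0.965, 0.0], [-0.0, -0.0, -1.0]]
contact_force: [0.2, 0.6, 1.9]
gripper_width: -0.0
```

Request:
play_rows --steps '[{"x": 0,"y": 0.06,"z": 0,"yaw": 0,"jaw": 1},{"x": 0,"y": 0.06,"z": 0,"yaw": 0,"jaw": 1},{"x": 0,"y": 0.06,"z": 0,"yaw": 0,"jaw": 1},{"x": 0,"y": 0.06,"z": 0,"yaw": 0,"jaw": 1},{"x": 0,"y": 0.06,"z": 0,"yaw": 0,"jaw": 1}]'

```text
time_s: 14.68
position: [0.5427, 0.0924, 0.0073]
eef_rot: [[0.965, 0.261, -0.0], [0.261, -0.965, 0.0], [-0.0, -0.0, -1.0]]
contact_force: [-1.4, 3.9, 0.8]
gripper_width: -0.0
```

Contact: the push force jumped to 4.1 N, with at most about 2.7 mm of travel since the free reading, so the lift is 0.35 mm or less. I'll back off, rise and look down at the corner.

Request:
play_rows --steps '[{"x": 0,"y": -1.5,"z": 0,"yaw": 0,"jaw": 1},{"x": 0,"y": -2.5,"z": 0,"yaw": 0,"jaw": 1},{"x": 0,"y": -1,"z": -4,"yaw": 0,"jaw": 1},{"x": 0,"y": 0,"z": -6,"yaw": 0,"jaw": 1},{"x": 0,"y": 0,"z": -6,"yaw": 0,"jaw": 1}]'

```text
time_s: 15.3
position: [0.5292, 0.1411, 0.1691]
eef_rot: [[0.965, 0.262, -0.0], [0.262, -0.965, -0.001], [-0.0, 0.001, -1.0]]
contact_force: [0.5, -0.3, -0.4]
gripper_width: -0.002
```

Request:
play_rows --steps '[{"x": 0,"y": 0,"z": -6,"yaw": 0,"jaw": 1},{"x": 0,"y": 0,"z": -3,"yaw": 0,"jaw": 1},{"x": 0,"y": 0,"z": 0,"yaw": 0,"jaw": 1},{"x": 0,"y": 0,"z": 0,"yaw": 0,"jaw": 1},{"x": 0,"y": 0,"z": 0,"yaw": 0,"jaw": 1}]'

```text
time_s: 15.92
position: [0.5292, 0.1405, 0.2559]
eef_rot: [[0.965, 0.261, -0.002], [0.261, -0.965, -0.0], [-0.002, -0.0, -1.0]]
contact_force: [0.8, 0.1, -1.0]
gripper_width: -0.003
```

```bash
python3 -c "
from h import *
go(.582,-.064,.26)"
```

```text
t 15.925 pos [0.5292 0.1405 0.2559] ang 15.15 F [ 0.81  0.13 -1.  ] w -0.003371811538382786 shift cm [-0.25 21.12 -0.42]
```

Request:
play_rows --steps '[{"x": 0,"y": 5,"z": -0.2,"yaw": 0,"jaw": 1},{"x": 0,"y": 5.5,"z": -0.2,"yaw": 0,"jaw": 1},{"x": 0,"y": 5.5,"z": 0,"yaw": 0,"jaw": 1},{"x": -0.2,"y": 5,"z": 0,"yaw": 0,"jaw": 1},{"x": 0,"y": 0,"z": 0,"yaw": 8.2,"jaw": 1}]'

```text
time_s: 16.55
position: [0.5827, -0.066, 0.2596]
eef_rot: [[0.993, 0.114, -0.002], [0.114, -0.993, 0.0], [-0.002, -0.0, -1.0]]
contact_force: [0.0, 0.1, 0.4]
gripper_width: 0.002
```

Request:
play_rows --steps '[{"x": 0,"y": 0,"z": 0,"yaw": 0,"jaw": 1},{"x": 0,"y": 0,"z": 0,"yaw": 0,"jaw": 1},{"x": 0,"y": 0,"z": 0,"yaw": 0,"jaw": 1},{"x": 0,"y": 0,"z": 0,"yaw": 0,"jaw": 1},{"x": 0,"y": 0,"z": 0,"yaw": 0,"jaw": 1}]'

```text
time_s: 17.18
position: [0.5826, -0.0626, 0.2613]
eef_rot: [[0.993, 0.122, 0.0], [0.122, -0.993, -0.0], [0.0, 0.0, -1.0]]
contact_force: [-0.4, -0.1, 0.4]
gripper_width: -0.005
```

```bash
python3 -c "
from h import *
go(.566,-.006,.125)
im=r.read_camera('wrist');cv2.imwrite('pics/w2.png',cv2.resize(im[:,:,::-1],(800,500)))"
```

```text
t 17.175 pos [ 0.5826 -0.0626  0.2613] ang 6.99 F [-0.39 -0.13  0.39] w -0.005212536981713315 shift cm [-0.96 -5.82 13.63]
```

View pics/w2.png

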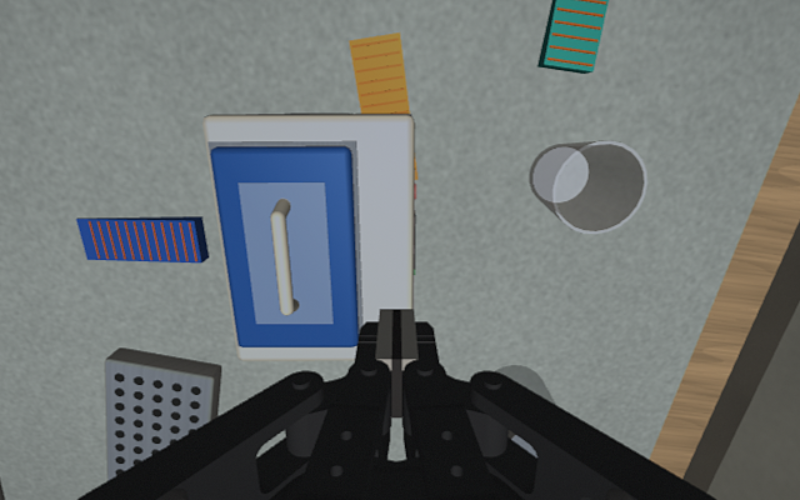

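The wrist view shows the deck corner over the worn foot at (412,116), the other +y corner at (205,116), a back corner at (240,358), and the wedge going in under the +y side. I'll fit the cleaner from these.

```bash
python3 - <<'E'
from h import *
o=r.get_obs()
c=fit([.5215,-.092,.121],[('wrist',[[75,100,114],[-75,100,114],[-75,-100,114],[31,79,126],[-67,79,126]],np.array([[412.5,115.5],[205,115.5],[240,359],[351,147],[212,147]])/1.25,o)])
p=place(c,[[55,80,0]])[0];print(p);go(p[0],p[1],.125)
w=fit([.563,.02,.26],[('wrist',[[22.5,65,17.7],[-22.5,65,17.7]],np.array([[401,34],[351,41]])/1.25,o)])
a=w[2];d=p-[w[0],w[1],0];print('foot in wedge frame',d[0]*np.cos(a)+d[1]*np.sin(a),-d[0]*np.sin(a)+d[1]*np.cos(a)+.065)
E
```

```text
pose [ 0.5257 -0.0865  0.1253] res [ 5.9 -0.8 -2.  -0.4 -0.6  3.8  3.5  0.2 -0.8  0.5]
[ 5.70270646e-01 -2.62330330e-04  0.00000000e+00]
t 17.225 pos [ 0.5826 -0.0627  0.2613] ang 6.98 F [-0.15 -0.   -0.27] w 0.002772225954381825 shift cm [-0.47 -6.34 13.63]
pose [0.5618 0.0182 0.2464] res [ 0.5 -0.  -0.5  0.1]
foot in wedge frame 0.003656182428269536 0.04500992777297343
```

```bash
python3 - <<'E'
from h import *
o=r.get_obs()
S=lambda a:np.array(a)/5+[250,145]
D=lambda a:np.array(a)/5+[260,170]
data=[('scene',[[75,100,0],[75,-100,0],[-75,100,0]],S([[220,250],[58,103],[412,163]]),None),
('side',[[75,100,0],[-75,100,0],[75,-100,0],[-75,-100,0]],D([[395,95],[245,232],[638,255],[490,402]]),None),
('wrist',[[75,100,0],[-75,100,0],[-75,-100,0]],np.array([[412.5,115.5],[205,115.5],[240,359]])/1.25,o)]
def run(dd,sc):
    def f(q):
        k=q[4] if sc else 1
        return np.concatenate([(proj(n,place(q,np.array(L)*[k,k,0]+[0,0,q[3]]),ob)-px).ravel() for n,L,px,ob in dd])
    s=least_squares(f,[.5215,-.092,.121,114,1] if sc else [.5215,-.092,.121,114],x_scale=[.1,.1,.1,100,1][:5 if sc else 4]);print(s.x.round(4),f(s.x).round(1));print(place(s.x,[[55,80,0]]))
for dd in (data,data[:1],data[1:2],data[2:]): run(dd,False)
run(data,True)
E
```

```text
[ 5.226000e-01 -8.760000e-02  1.270000e-01  1.058563e+02] [-0.5  1.3 -1.1  0.5  1.4  1.9 -0.6 -0.8 -1.5 -0.3  1.2 -0.1  0.8  1.9
  1.5 -0.1 -1.4  0.7 -0.5  0. ]
[[ 0.56704133 -0.00127385  0.        ]]
[ 0.5031 -0.1311  0.1411 76.9095] [ 0.1 -0.6 -0.2  0.1  0.1  0.5]
[[ 0.5462583  -0.04417591  0.        ]]
[ 0.5479 -0.065   0.1229 61.1352] [-0.1  0.2  0.1 -0.5 -0.3 -0.2  0.2  0.5]
[[0.59268163 0.02117445 0.        ]]
[ 5.222000e-01 -8.770000e-02  1.278000e-01  1.037849e+02] [ 0.9 -0.1 -0.8  0.8 -0.1 -0.9]
[[ 0.56656674 -0.00137135  0.        ]]
[ 5.228000e-01 -8.620000e-02  1.268000e-01  1.086354e+02  9.810000e-01] [-0.3  0.3 -0.4  0.1  0.9  1.3 -0.7 -1.1 -1.  -1.2  0.3 -1.   0.3  0.4
  0.5  0.5 -0.7  1.2 -0.2 -1.1]
[[5.67227357e-01 1.43931870e-04 0.00000000e+00]]
```

```bash
python3 -c "
from h import *
go(.567,-.0015,.125)"
```

```text
t 17.225 pos [ 0.5826 -0.0627  0.2613] ang 6.98 F [-0.15 -0.   -0.27] w 0.002772225954381825 shift cm [-0.81 -6.26 13.63]
```

Request:
play_rows --steps '[{"x": -0.4,"y": -3.1,"z": 1,"yaw": 0,"jaw": 1},{"x": -0.4,"y": -3.2,"z": 2,"yaw": 0,"jaw": 1},{"x": 0,"y": 0,"z": 4,"yaw": 0,"jaw": 1},{"x": 0,"y": 0,"z": 3.5,"yaw": 0,"jaw": 1},{"x": 0,"y": 0,"z": 2,"yaw": 0,"jaw": 1}]'

```text
time_s: 17.85
position: [0.5664, -0.001, 0.1346]
eef_rot: [[0.993, 0.121, -0.002], [0.121, -0.993, 0.0], [-0.002, -0.001, -1.0]]
contact_force: [0.2, -1.2, 0.0]
gripper_width: 0.0
```

Request:
play_rows --steps '[{"x": 0,"y": 0,"z": 0.3,"yaw": 0,"jaw": 1},{"x": 0,"y": 0,"z": 0,"yaw": 0,"jaw": 1},{"x": 0,"y": 0,"z": 0,"yaw": 0,"jaw": 1},{"x": 0,"y": 0,"z": 0,"yaw": 0,"jaw": 1},{"x": 0,"y": 0,"z": 0,"yaw": 0,"jaw": 1}]'

```text
time_s: 18.48
position: [0.5672, -0.0012, 0.1336]
eef_rot: [[0.993, 0.121, 0.0], [0.121, -0.993, -0.0], [0.0, 0.0, -1.0]]
contact_force: [0.9, -0.1, 0.1]
gripper_width: -0.002
```

```bash
python3 -c "
from h import *
go(.567,-.0015,.114)
o=r.get_obs()
a=r.read_camera('scene')[145:225,250:350,::-1]
cv2.imwrite('pics/s4.png',cv2.resize(a,None,fx=6,fy=6,interpolation=cv2.INTER_CUBIC))
print(proj('scene',o['position'][None])*6-[1500,870])"
```

```text
t 18.475 pos [ 0.5672 -0.0012  0.1336] ang 6.95 F [ 0.88 -0.14  0.07] w -0.002494338391169025 shift cm [-0.02  0.03  1.96]
[[271.10604735 230.09908336]]
```

View pics/s4.png

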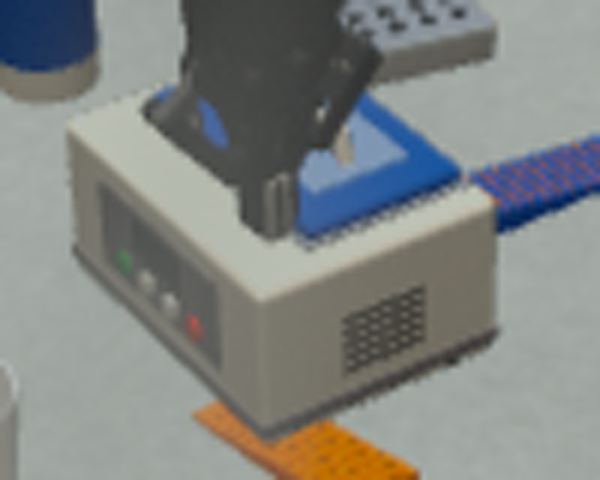

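The fingertips hover over the deck corner, about 20 mm in from the corner at (262,300) and clear of the lid. Pressing next, in small steps.

Request:
play_rows --steps '[{"x": 0,"y": 0,"z": 0.8,"yaw": 0,"jaw": 1},{"x": 0,"y": 0,"z": 0.5,"yaw": 0,"jaw": 1},{"x": 0,"y": 0,"z": 0.2,"yaw": 0,"jaw": 1},{"x": 0,"y": 0,"z": 0.15,"yaw": 0,"jaw": 1},{"x": 0,"y": 0,"z": 0.1,"yaw": 0,"jaw": 1}]'

```text
time_s: 19.15
position: [0.5671, -0.0012, 0.1158]
eef_rot: [[0.993, 0.121, 0.0], [0.121, -0.993, -0.0], [0.0, 0.0, -1.0]]
contact_force: [0.6, -0.3, 0.3]
gripper_width: -0.003
```

Request:
play_rows --steps '[{"x": 0,"y": 0,"z": 0.05,"yaw": 0,"jaw": 1},{"x": 0,"y": 0,"z": 0.05,"yaw": 0,"jaw": 1},{"x": 0,"y": 0,"z": 0.05,"yaw": 0,"jaw": 1},{"x": 0,"y": 0,"z": 0.02,"yaw": 0,"jaw": 1},{"x": 0,"y": 0,"z": 0,"yaw": 0,"jaw": 1}]'

```text
time_s: 19.77
position: [0.5671, -0.0012, 0.1141]
eef_rot: [[0.993, 0.121, -0.0], [0.121, -0.993, -0.0], [-0.0, 0.0, -1.0]]
contact_force: [0.3, -0.4, -0.2]
gripper_width: -0.001
```

Request:
play_rows --steps '[{"x": 0,"y": 0,"z": 0.03,"yaw": 0,"jaw": 1},{"x": 0,"y": 0,"z": 0.02,"yaw": 0,"jaw": 1},{"x": 0,"y": 0,"z": 0.02,"yaw": 0,"jaw": 1},{"x": 0,"y": 0,"z": 0,"yaw": 0,"jaw": 1},{"x": 0,"y": 0,"z": 0,"yaw": 0,"jaw": 1}]'

```text
time_s: 20.4
position: [0.5673, -0.0012, 0.1138]
eef_rot: [[0.993, 0.121, 0.001], [0.121, -0.993, -0.0], [0.001, 0.0, -1.0]]
contact_force: [-0.6, 0.4, 4.7]
gripper_width: 0.001
```

Request:
play_rows --steps '[{"x": 0,"y": 0,"z": 0.02,"yaw": 0,"jaw": 1},{"x": 0,"y": 0,"z": 0.02,"yaw": 0,"jaw": 1},{"x": 0,"y": 0,"z": 0,"yaw": 0,"jaw": 1},{"x": 0,"y": 0,"z": 0,"yaw": 0,"jaw": 1},{"x": 0,"y": 0,"z": 0,"yaw": 0,"jaw": 1}]'

```text
time_s: 21.02
position: [0.5673, -0.0012, 0.1137]
eef_rot: [[0.993, 0.121, 0.001], [0.121, -0.993, -0.0], [0.001, 0.0, -1.0]]
contact_force: [-2.4, 0.9, 7.2]
gripper_width: -0.001
```

Request:
play_rows --steps '[{"x": 0,"y": 0,"z": 0.03,"yaw": 0,"jaw": 1},{"x": 0,"y": 0,"z": 0.01,"yaw": 0,"jaw": 1},{"x": 0,"y": 0,"z": 0,"yaw": 0,"jaw": 1},{"x": 0,"y": 0,"z": 0,"yaw": 0,"jaw": 1},{"x": 0,"y": 0,"z": 0,"yaw": 0,"jaw": 1}]'

```text
time_s: 21.65
position: [0.5674, -0.0011, 0.1137]
eef_rot: [[0.993, 0.121, 0.001], [0.121, -0.993, -0.0], [0.001, 0.0, -1.0]]
contact_force: [-1.5, 1.8, 10.0]
gripper_width: 0.001
```

Request:
play_rows --steps '[{"x": 0,"y": 0,"z": 0,"yaw": 0,"jaw": 1},{"x": 0,"y": 0,"z": 0,"yaw": 0,"jaw": 1},{"x": 0,"y": 0,"z": 0,"yaw": 0,"jaw": 1},{"x": 0,"y": 0,"z": 0,"yaw": 0,"jaw": 1},{"x": 0,"y": 0,"z": 0,"yaw": 0,"jaw": 1}]'

```text
time_s: 22.28
position: [0.5674, -0.0011, 0.1137]
eef_rot: [[0.993, 0.121, 0.001], [0.121, -0.993, -0.0], [0.001, 0.0, -1.0]]
contact_force: [-1.2, 2.1, 10.4]
gripper_width: 0.003
```

10.4 N held for over half a second. Going from 4.7 N to 10.4 N moved the tip only 0.1 mm, so the corner is firm. Releasing.

Request:
play_rows --steps '[{"x": 0,"y": 0,"z": -0.3,"yaw": 0,"jaw": 1},{"x": 0,"y": 0,"z": -2,"yaw": 0,"jaw": 1},{"x": 0,"y": 0,"z": -4,"yaw": 0,"jaw": 1},{"x": 0,"y": 0,"z": -5,"yaw": 0,"jaw": 1},{"x": 0,"y": 0,"z": -3,"yaw": 0,"jaw": 1}]'

```text
time_s: 22.9
position: [0.5673, -0.0013, 0.2578]
eef_rot: [[0.993, 0.121, 0.002], [0.121, -0.993, -0.001], [0.002, 0.001, -1.0]]
contact_force: [-0.1, 0.3, -0.4]
gripper_width: 0.0
```

Request:
play_rows --steps '[{"x": -3,"y": -5,"z": 0,"yaw": 0,"jaw": 1},{"x": -3,"y": -5,"z": 0,"yaw": 0,"jaw": 1},{"x": -3,"y": -5,"z": 0,"yaw": 0,"jaw": 1},{"x": -3,"y": -5,"z": 0,"yaw": 0,"jaw": 1},{"x": 0,"y": 0,"z": 0,"yaw": 0,"jaw": 1}]'

```text
time_s: 23.52
position: [0.4218, 0.185, 0.2558]
eef_rot: [[0.992, 0.125, -0.0], [0.125, -0.992, 0.0], [-0.0, -0.0, -1.0]]
contact_force: [1.0, 0.2, 0.2]
gripper_width: 0.001
```

```bash
python3 -c "
from h import *
go(.567,-.0015,.114)
a=r.read_camera('scene')[145:260,250:390,::-1]
f=lambda a:cv2.resize(a,None,fx=5,fy=5,interpolation=cv2.INTER_CUBIC)
cv2.imwrite('pics/s5.png',f(a))
b=cv2.imread('pics/scene0.png')[145:260,250:390]
x=slice(0,75),slice(0,85)
print('cleaner shift px',cv2.phaseCorrelate(np.float32(b[x].mean(2)),np.float32(a[x].mean(2))), 'diff',np.abs(a[x].astype(int)-b[x]).mean())"
```

```text
t 23.525 pos [0.4218 0.185  0.2558] ang 7.2 F [1.02 0.23 0.21] w 0.0008088027939771652 shift cm [12.07 20.33 14.17]
cleaner shift px ((0.014290710438181975, 0.47938583295563575), 0.9493397695046885) diff 3.2575686274509805
```

View pics/s5.png

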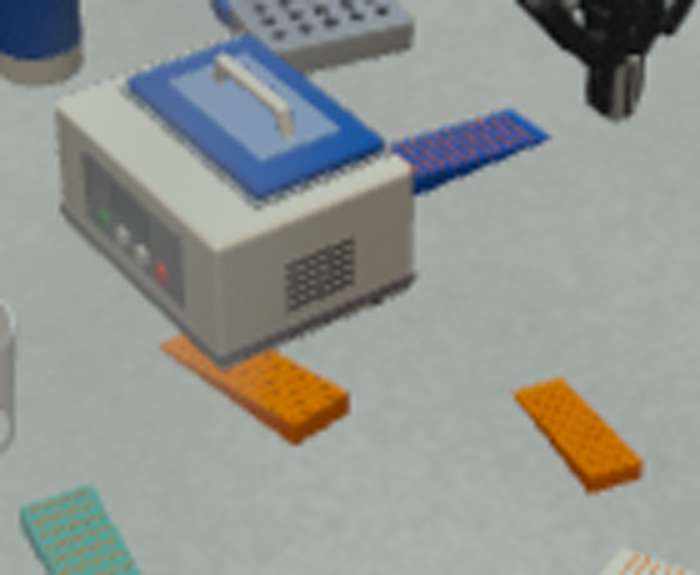

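The cleaner looks in place and the wedge is under the worn corner. I'll check the 0.48 px shift by region, against a static control.

```bash
python3 -c "
from h import *
g=lambda i:cv2.cvtColor(i,cv2.COLOR_BGR2GRAY).astype(np.float32)
B=g(cv2.imread('pics/scene0.png'));A=g(np.ascontiguousarray(r.read_camera('scene')[:,:,::-1]))
B2=g(cv2.imread('pics/side0.png'));A2=g(np.ascontiguousarray(r.read_camera('side')[:,:,::-1]))
for n,b,a,(x0,x1,y0,y1) in [('cleaner',B,A,(258,336,150,218)),('corner',B,A,(278,310,185,222)),('keys',B,A,(258,292,160,205)),('lid',B,A,(275,328,152,185)),('decoy small',B,A,(345,385,215,248)),('jar',B,A,(195,230,155,200)),('bottle',B,A,(240,272,110,163)),('side cleaner',B2,A2,(318,392,185,270)),('side jar',B2,A2,(422,458,205,250))]:
    W=np.eye(2,3,dtype=np.float32);cc,W=cv2.findTransformECC(b[y0:y1,x0:x1],a[y0:y1,x0:x1],W,cv2.MOTION_TRANSLATION);print(n,W[:,2],round(cc,4))
"
```

```text
cleaner [ 0.00389821 -0.0663541 ] 0.9955
corner [-0.09155114  0.15367906] 0.8972
keys [ 0.06432565 -0.06966491] 0.9985
lid [ 0.01876919 -0.07580727] 0.997
decoy small [-0.02127549  0.01252257] 0.9652
jar [-3.7876744e-05  2.0829744e-03] 0.9999
bottle [-0.0015667  -0.00506414] 1.0
side cleaner [0.00269505 0.07686155] 0.9988
side jar [0.00387021 0.00531758] 0.9999
```

Shift of the cleaner is at most about 0.08 px, roughly 0.2–0.3 mm, and the bystanders checked are unmoved. Handing in.

```bash
python3 -c "
from plant import r
print(r.get_obs()['time_s'],r.job_done())"
```

```text
the job is handed in; nothing more can be done
23.675 None
```

The wedge is under the worn foot, the corner no longer gives, and the job is handed in at 23.7 s with the arm clear of everything.

- **Push:** With the shut fingertips I pushed the large orange wedge thin edge first, in short steps. I stopped when the push force rose from about 0.5 N to 4.1 N. At most about 3 mm of travel came after that contact, so the corner lifted by no more than about 0.35 mm.
- **Press:** I pressed straight down at the press point and held about 10 N for over half a second, once only. Going from 4.7 N to 10.4 N moved the tip only 0.1 mm, at a deck height of 113.7–113.8 mm, so no further push was needed.
- **Last checks:** The cleaner as a whole shifted at most about 0.08 pixel in both views, roughly 0.2–0.3 mm. The jar, the bottle and the small orange block did not move; I did not measure the other bystanders.
- **Disagreements:**
  - A first, rougher shift estimate gave 0.48 pixel, which the region-by-region check did not bear out.
  - A small patch at the worn corner matched less well (0.15 pixel), because the wedge now shows in it.
  - The pictures put the deck 5 to 8 mm too low, probably because of its rounded edges, so I located the press point only to within a few millimetres.
- **Wedge angle:** The wedge lies about 0.14 rad off the cleaner's axis, so its thin corner shows slightly past the keys side. The foot sits within about 4 mm of the wedge's centre line.

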